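# Shift the feed gearbox to the marked slot

## Task

Change the feed on the bench gearbox: the selector lever stands in the middle column of the gate; push it out to the cross channel, across, and fully home into the corner slot that is marked by the tall ball-headed pin (the other three corners carry only flat plugs), and leave it there. Only push the lever with the fingers: do not pinch its knob, do not shift it into any other corner slot on the way, and leave the things lying around the gearbox where they are.

Things in the scene. Friction and masses are not known exactly. Their poses are not given: they have to be found in the camera images.
- gearbox: Grey feed gearbox fixed to the bench: foot 180 x 170 mm, steel gate plate 151 x 151 mm with its top at z = 102 mm, screws and plugs to 105 mm. Origin: centre of its underside; x axis = fore (away from the robot at yaw 0), y = left. It stands at yaw within +-0.35
- gate_centre (a point): Centre of the gate plate's top (gearbox axes). A cross channel along y at x = 0 joins three columns along x at y = +32, 0 and -32 mm, all 19 mm wide: three fore slots, three aft slots. The four slots at y = +-32 mm are the corner slots. The tongues between the columns have round noses that lead the rod into a column
- fore (a joint): Fore-aft tilt of the lever, rad: 0 in the cross channel, +0.318 fully home (end stop) in a fore slot, gearbox +x; -0.318 fully home in an aft slot. Starts anywhere in the middle column. No spring: stays where it is left; about 2 N at the knob moves it
- across (a joint): Sideways tilt of the lever, rad: 0 in the middle column, +0.36 in the left corner column (gearbox +y), -0.36 in the right one (end stops). Starts at 0. No spring, stays where it is left, about 2 N at the knob. The gate lets it change only when fore is within about 0.045 of 0
- knob_centre (a point): Centre of the black four-lobed star knob on the lever: 44 mm over opposite lobes, 24 mm high, 164 mm above the pivot, which lies 13 mm above the bench at the gearbox's centre. Centre at z = 177 mm when upright; in a corner slot z = 159 mm, 51 mm fore or aft and 55 mm sideways of the gearbox's centre. The lever is a captive 10 mm rod
- stem_at_gate (a point): Point on the lever's rod 85 mm above the pivot, at the level of the gate plate (z = 98 mm when upright)
- lobe_far: Fore lobe of the star knob (gearbox +x side): upright rod 18 mm thick, 24 mm high, its axis 13 mm from the knob's axis. Origin: centre of its underside
- lobe_near: Aft lobe of the star knob (gearbox -x side), same shape
- lobe_left: Left lobe of the star knob (gearbox +y side), same shape
- lobe_right: Right lobe of the star knob (gearbox -y side), same shape
- marker_pin: Fixed steel pin 12 mm thick with a 22 mm ball head, 32 mm tall, standing on the gate plate at the corner beside the slot to be selected: 60 mm fore or aft and 58 mm left or right of the plate's centre. Origin: centre of its foot, z = 102 mm. The other three corners carry flat steel plugs 12 mm wide and 3 mm high
- tin: Grey lidded tin, 80 mm wide, 44 mm high, standing left of the gearbox; origin: centre of its underside. To be left alone
- tape: Roll of masking tape lying flat, 93 mm wide, 24 mm high, right of the gearbox; origin: centre of its underside. To be left alone
- pencil: Red carpenter's pencil 188 mm long, 12 mm wide, 9 mm high, lying on the bench between gearbox and robot; origin: centre of its underside, y along its length. To be left alone

How it is judged:
By the outcome, as a careful person would: the job done as asked, in the order asked, and still so for the second after the job is handed in, with the robot touching nothing.
It also fails if it takes over 48 s, if anything falls off the work surface, if the arm or the gripper's body presses on something with over 40 N, if the wrist force passes 120 N, or if a joint passes its speed limit or range.

## Robot

A 6-joint arm with a two-finger parallel gripper is mounted at the origin on a cart in front of the work surface, level with it; the furniture and walls round the work are solid. World frame = base frame: x ahead of the robot, y to its left, z up, the work surface at z = 0. Lengths are in mm, angles in rad, forces in N, time in s.
With the tool pointing down it reaches from about 350 to 975 mm from the base axis. Payload 7.1 kg.
Tool frame: the origin (TCP) lies at the very end of the fingers, on their centre line; the grasp point (between the pads) lies 19 mm behind it; z points along the fingers, y is the direction in which the jaws open and shut (so a half turn about z gives the same grasp; the last joint's range is limited). The gripper opens to 88 mm and grips with 3 to 60 N. Pads are 20 mm wide; open, the fingers measure 115 mm over their backs; the gripper's body (75 mm by 178 mm) begins 61 mm behind the grasp point.
Start: joints at [1.083, 0.423, 1.63, -0, 1.089, -0.019], TCP at [282.352, 557.568, 222.675] pointing down, gripper open.
Joint ranges: [-3, 3], [-0.9, 2.11], [0.09, 2.58], [-1.31, 4.45], [0.11, 2.69], [-2.54, 2.54]. Speed limits (rad/s): [2.39, 2.39, 3.01, 3.14, 3.14, 3.14].

## Interface

Orientations are given as a rotation vector (axis times angle).
In Python, from workcell import * gives the robot as it stands.
- The arm moves only by the tool play_rows, never from a script. Its argument "plan" is text: rows parted by semicolons, each of 7 numbers parted by spaces: the finger opening in cm, from 0 to 8.78, then the shift along the tool's x, y, z in cm, then the turn, a rotation vector about the tool's x, y, z in degrees. A call has 1 to 20 rows; each row shifts and turns the commanded pose from where the row before left it, along the tool's axes as they then stand; what a row does not reach is not made up. A row lasts 1/8 s, in which the tool goes at most 62.5 mm and 10.7 degrees, less where a joint would pass 70% of its speed; a pose out of reach is approached as far as the arm can. A call is refused whole if a number of a shift passes 6.25 or a number of a turn 10.7, either way. A call with a gripper value outside its range is refused whole. The fingers move at their own pace and stop on an object; the grip force is fixed at half the most. Time passes only in rows, so rows that do not move let the fingers close. It gives the time, the measured TCP pose, the force and the opening at its end, in the units of the state.
- get_obs(): the state, without advancing time (a new reading comes with each control period).
- get_image(name): name is "side" or "top"; returns a dict with "pixels" (384x512x3 uint8, red, green, blue), "range_z" (384x512 float32, mm along the optical axis (not along the pixel's ray), 0 where there is no reading), "fx", "fy", "cx", "cy" (pixels), "distortion" ([k1, k2, p1, p2, k3] as OpenCV has them; the pictures are not rectified), "eye" and "attitude" of the camera in the world. Camera axes: x right, y down, z forward; pixel columns grow to the right and rows downward; lengths in mm; the calibration is good to about 2 mm. A picture is of the moment at which its call begins.
- close_job(): hands the job in, once; it reports no verdict.
The state is a dict: "t": time; "qpos": joint angles; "qvel": joint speeds; "joint_torque": joint torques, N m; "ee_pos": TCP position; "orientation": TCP orientation; "ft_force": force on the tool from outside, world axes, zero at the start; "moment": the same for the moment, N m; "width": finger opening in mm.
Only numpy, scipy, OpenCV 4.12 (cv2) and the standard library are available. Lean on these libraries where they do the work, as an engineer would, in place of code of your own. Each camera call takes 0.05 s, during which the arm holds its last target. There are 200 camera calls.

## Working session

There is one attempt and no reset: what is moved stays moved. The work goes in short steps, Python scripts to look and compute and a tool call to move; the robot and the scene stay as the last step left them, time stands still between calls to the robot, and variables do not carry over. Pictures are saved under pics/ and viewed, about 8 in all and at most 12, crops included, and the job is handed in when it is done.

Besides the shell and the picture viewer there is one more tool, called after "Emit:" as name(argument=value, ...), one argument or row to a line, values as JSON. play_rows: Moves the arm, as the interface text tells. Its arguments: {"type":"object","properties":{"plan":{"type":"string"}},"required":["plan"]}

```bash
mkdir -p pics; cat > h.py <<'E'
from workcell import *
import numpy as np, cv2
from scipy.spatial.transform import Rotation as R
def att(im):
    a=np.array(im["attitude"],float)
    return a if a.shape==(3,3) else R.from_rotvec(a).as_matrix()
def cloud(im):
    h,w=im["range_z"].shape
    K=np.array([[im["fx"],0,im["cx"]],[0,im["fy"],im["cy"]],[0,0,1]],float)
    u,v=np.meshgrid(np.arange(w),np.arange(h))
    p=cv2.undistortPoints(np.stack([u,v],-1).reshape(-1,1,2).astype(float),K,np.array(im["distortion"],float)).reshape(h,w,2)
    z=im["range_z"][...,None]
    return np.concatenate([p*z,z],-1)@att(im).T+np.array(im["eye"])
E
python3 - <<'E'
from h import *
o=get_obs();print(o)
for n in("top","side"):
    im=get_image(n);print(n,im["eye"],im["attitude"],im["fx"])
    cv2.imwrite(f"pics/{n}0.png",im["pixels"][...,::-1]);P=cloud(im);np.save(n,P)
E
```

```text
{'t': 0.0, 'qpos': array([ 1.08298349e+00,  4.23866411e-01,  1.63067241e+00, -1.46009001e-05,
        1.08862529e+00, -1.90027684e-02]), 'qvel': array([ 2.49009643e-04,  4.18682177e-04,  9.51610074e-04, -1.12433758e-05,
       -2.42124875e-03,  8.63012406e-04]), 'joint_torque': array([-3.39418446e-03, -5.44648075e+01, -2.73658901e+01,  6.43178844e-02,
        2.27153470e-02, -8.40910070e-05]), 'ee_pos': array([282.11069263, 557.08156148, 221.89265794]), 'orientation': array([-7.29580750e-01, -3.05530915e+00,  2.39440719e-03]), 'ft_force': array([ 0.3326909 ,  0.76127131, -0.10819005]), 'moment': array([-0.01911776,  0.03072228, -0.01424946]), 'width': 88.24053151923081}
top [ 241.0721242    26.16732804 1442.64467369] [-2.27389945  1.90307117 -0.20690337] 475.10261708636415
side [ 430.97697129 -708.74763085  515.03428089] [-2.01538963  0.1492261  -0.06117915] 375.30634816049434
```

View pics/top0.png

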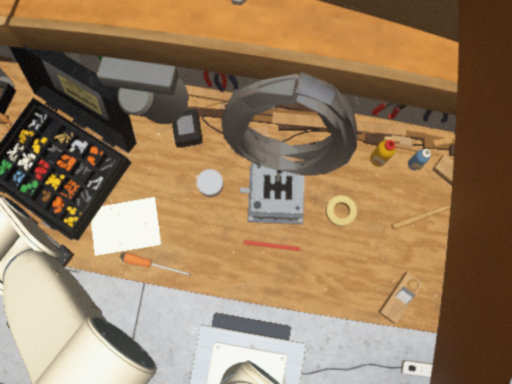

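View pics/side0.png

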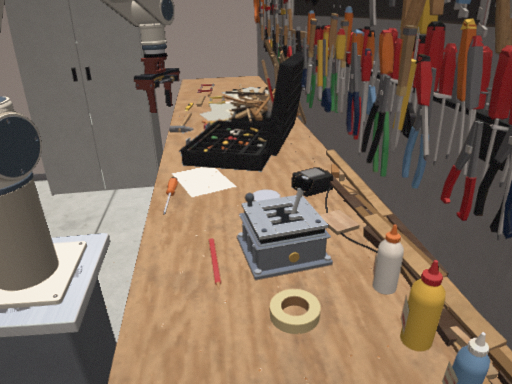

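The top view shows the gearbox at about (276,195), with the fore end hidden by a lamp ring. In the side view the gearbox is at (285,235), and there are upright items at (250,200) and (300,190). I'll enlarge that part.

```bash
python3 - <<'E'
from h import *
a=cv2.imread("pics/side0.png")[170:280,225:345];b=cv2.imread("pics/top0.png")[150:230,230:330]
a=cv2.resize(a,None,fx=5,fy=5,interpolation=2);cv2.imwrite("pics/c1.png",a)
P=np.load("side.npy");T=np.load("top.npy")
def pr(P,vs,us):
    for v in vs: print(v,[tuple(P[v,u].round().astype(int).tolist()) for u in us])
pr(P,range(186,216,4),range(246,256,3))
pr(P,range(182,216,4),range(292,308,3))
# plate points
m=(abs(P[...,2]-102)<4);m[:,:230]=0;m[:,340:]=0;m[:180]=0;m[280:]=0
q=P[m];print(len(q),q[:,2].mean());print(cv2.minAreaRect(q[:,:2].astype(np.float32)))
m=(abs(T[...,2]-102)<5);m[:,:235]=0;m[:,320:]=0;m[:150]=0;m[240:]=0
q=T[m];print(len(q),q[:,2].mean());print(cv2.minAreaRect(q[:,:2].astype(np.float32)))
E
```

```text
186 [(538, 371, 2), (548, 371, 1), (557, 368, 2), (567, 368, 1)]
190 [(535, 344, 1), (545, 344, 0), (554, 341, 0), (563, 340, 0)]
194 [(506, 55, 132), (513, 48, 135), (520, 53, 132), (548, 223, 45)]
198 [(505, 48, 125), (512, 46, 125), (519, 45, 125), (545, 200, 44)]
202 [(507, 70, 103), (512, 50, 113), (521, 67, 104), (528, 66, 103)]
206 [(505, 50, 103), (512, 51, 103), (518, 47, 104), (526, 48, 103)]
210 [(503, 33, 103), (510, 32, 103), (516, 31, 102), (523, 28, 103)]
214 [(502, 23, 98), (507, 13, 103), (514, 11, 103), (520, 10, 103)]
182 [(679, 331, 22), (607, 3, 177), (614, 3, 176), (621, 4, 176), (624, -7, 180), (630, -10, 181)]
186 [(679, 328, 10), (608, 3, 168), (614, 1, 168), (619, -3, 170), (625, -8, 171), (631, -10, 172)]
190 [(677, 319, 1), (686, 316, 1), (615, 4, 157), (621, 2, 158), (625, -8, 162), (632, -8, 161)]
194 [(671, 292, 0), (679, 287, 2), (615, 5, 147), (622, 4, 147), (702, 267, 10), (710, 263, 11)]
198 [(619, 74, 102), (625, 69, 104), (616, 8, 136), (640, 69, 102), (647, 67, 103), (708, 256, 1)]
202 [(613, 51, 103), (609, 6, 127), (616, 6, 126), (635, 49, 102), (641, 47, 103), (648, 46, 103)]
206 [(611, 41, 98), (609, 5, 117), (623, 33, 101), (629, 27, 104), (636, 28, 103), (643, 27, 103)]
210 [(603, 6, 107), (610, 6, 107), (618, 9, 104), (625, 9, 103), (631, 8, 104), (639, 9, 102)]
214 [(601, -5, 104), (607, -6, 103), (614, -5, 102), (621, -6, 102), (627, -9, 103), (634, -9, 103)]
2050 102.63300605809356
((579.9962158203125, 3.8632125854492188), (152.17950439453125, 153.182861328125), 7.65922737121582)
1577 102.01222392154554
((577.1487426757812, 2.4038314819335938), (144.3649139404297, 151.62257385253906), 7.71259880065918)
```

View pics/c1.png

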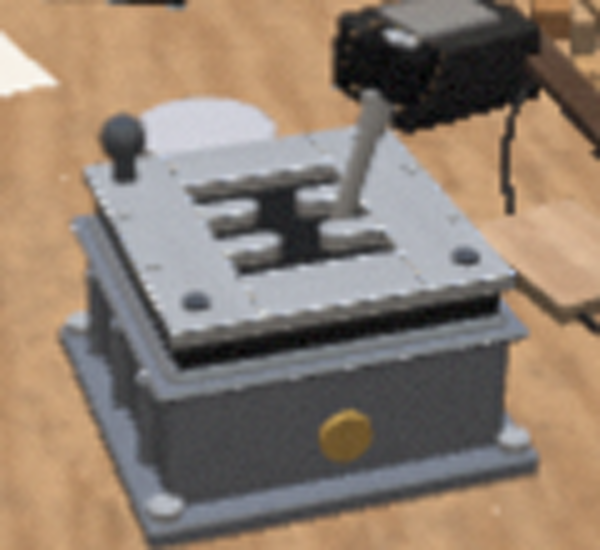

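```bash
python3 - <<'E'
from h import *
P=np.load("side.npy");T=np.load("top.npy")
A=np.concatenate([P.reshape(-1,3),T.reshape(-1,3)])
m=(P[...,2]>150)&(abs(P[...,0]-630)<60)&(abs(P[...,1]-5)<50);q=P[m];print("knob",len(q),q.min(0),q.max(0),q.mean(0))
z=T[80:175,225:355].reshape(-1,3);z=z[z[:,2]>250];print("lamp",len(z),z.min(0),z.max(0))
print(R.from_rotvec(get_obs()["orientation"]).as_matrix().round(3))
c=np.array([579,3]);t=0.134;r=np.array([[np.cos(t),-np.sin(t)],[np.sin(t),np.cos(t)]])
for n,p in dict(pin=(-60,58),goal=(-51,55),up=(0,0)).items(): print(n,(c+r@p).round(1))
# scene height grid, excluding robot region
for x in range(250,900,50):
    print(x,[int(A[(abs(A[:,0]-x)<25)&(abs(A[:,1]-y)<25),2].max(initial=-1)) for y in range(-300,651,50)])
E
```

```text
knob 274 [604.12628773 -12.72020423 150.16361172] [648.94733985  28.93455177 188.39146585] [623.69767354   1.79660695 174.03598156]
lamp 8543 [ 241.0721242  -151.15315691  251.78354119] [ 819.8561262   195.61879882 1442.64467369]
[[-0.892  0.452 -0.001]
 [ 0.452  0.892 -0.001]
 [ 0.    -0.001 -1.   ]]
pin [511.8  52.5]
goal [521.1  50.7]
up [579.   3.]
250 [11, 8, 8, 7, 7, 8, 7, 1442, 6, 7, 9, 6, 729, 734, 704, 668, 631, 565, 486, 3]
300 [8, 6, 9, 9, 8, 10, 8, 7, 7, 9, 18, 18, 21, 30, 638, 638, 616, 588, 345, 345]
350 [7, 10, 7, 8, 6, 8, 11, 7, 9, 10, 9, 8, 8, 9, 8, 10, 591, 586, 345, 344]
400 [9, 11, 6, 8, 9, 949, 826, 839, 10, 8, 950, 9, 10, 8, 10, 10, 9, 68, 61, 61]
450 [11, 9, 9, 1039, 1039, 1040, 1039, 1039, 1039, 1039, 1039, 1039, 1039, 1039, 9, 10, 72, 68, 58, 56]
500 [10, 25, 27, 1066, 1104, 1039, 1039, 1039, 1043, 1039, 1039, 1039, 1039, 1039, 10, 9, 70, 65, 57, 55]
550 [8, 32, 35, 1057, 1099, 1083, 1059, 1037, 1040, 47, 52, 52, 8, 8, 7, 7, 71, 62, 57, 61]
600 [9, 29, 34, 32, 74, 111, 188, 184, 109, 46, 52, 51, 12, 10, 6, 142, 79, 65, 62, 55]
650 [11, 10, 12, 10, 8, 107, 185, 183, 106, 8, 9, 10, 9, 8, 11, 369, 364, 78, 80, 72]
700 [86, 8, 9, 6, 4, 18, 7, 13, 14, 14, 7, 60, 62, 59, 10, 368, 370, 370, 369, 143]
750 [174, 110, 111, 151, 8, 8, 14, 22, 17, 15, 13, 54, 66, 61, 8, 10, 364, 365, 369, 370]
800 [422, 374, 485, 532, 533, 534, 533, 389, 474, 473, 442, 470, 488, 490, 505, 496, 428, 489, 488, 391]
850 [374, 491, 534, 534, 533, 534, 535, 535, 536, 478, 410, 539, 540, 523, 457, 444, 428, 460, 468, 467]
```

Pin is aft-left at about (512,52). The gearbox is at (579,3) with yaw +0.134, and the knob is tilted fore at about (627,9,170). I'll turn the tool to the gearbox axes (tool x = aft, y = left) and go to the fore side with the fingers closed.

Emit:
play_rows(
  plan="0 0 0 0 0 0 -8.65; 0 0 0 0 0 0 -8.65; 0 0 0 0 0 0 -8.65; 0 0 0 0 0 0 -8.65; 0 -2 -3.7 0 0 0 0; 0 -2 -3.7 0 0 0 0; 0 -2 -3.7 0 0 0 0; 0 -2 -3.7 0 0 0 0; 0 -2 -3.7 0 0 0 0; 0 -2 -3.7 0 0 0 0; 0 -2 -3.7 0 0 0 0; 0 -2 -3.7 0 0 0 0; 0 -2 -3.7 0 0 0 0; 0 -2 -3.7 0 0 0 0; 0 -2 -3.7 0 0 0 0; 0 -2 -3.7 0 0 0 0; 0 -2 -3.7 0 0 0 0; 0 -2 -3.7 0 0 0 0; 0 -2 -3.7 0 0 0 0; 0 0 0 0 0 0 0",
)

```text
t: 2.6
ee_pos: [655.4, 45.7, 222.0]
orientation: [0.207, -3.135, 0.0]
ft_force: [-0.8, 0.5, 0.1]
width: 0.3
```

```bash
cat >> h.py <<'E'
C=np.array([579,3]);yaw=.134
r=np.array([[np.cos(yaw),-np.sin(yaw)],[np.sin(yaw),np.cos(yaw)]])
def loc():
    o=get_obs();M=R.from_rotvec(o["orientation"]).as_matrix();p=o["ee_pos"]
    print("t",round(o["t"],2),"local",(r.T@(p[:2]-C)).round(1),"z",p[2].round(1),"w",round(o["width"],1),"F",o["ft_force"].round(1),"toolx yaw err deg",np.degrees(np.arctan2(*(r.T@-M[:2,0])[::-1])).round(2))
def knob(top=195):
    im=get_image("side");P=cloud(im);b=im["pixels"].max(-1)
    return im,P
E
python3 -c "
from h import *
loc()"
```

```text
t 2.6 local [81.4 32.1] z 222.0 w 0.3 F [-0.8  0.5  0.1] toolx yaw err deg -0.12
```

Emit:
play_rows(
  plan="0 -1 -1.6 0 0 0 0; 0 -1 -1.6 0 0 0 0; 0 0 0 2.6 0 0 0; 0 0 0 2.6 0 0 0; 0 0 0 2.5 0 0 0; 0 0 0 0 0 0 0",
)

```text
t: 3.35
ee_pos: [677.3, 18.9, 143.6]
orientation: [0.212, -3.13, -0.0]
ft_force: [-0.5, 0.3, 0.0]
width: 0.3
```

```bash
python3 -c "
from h import *
loc()
im,P=knob()
cv2.imwrite('pics/s1.png',cv2.resize(im['pixels'][100:280,215:385,::-1],None,fx=3.3,fy=3.3,interpolation=2))"
```

```text
t 3.35 local [99.6  2.7] z 143.6 w 0.3 F [-0.5  0.3  0. ] toolx yaw err deg 0.09
```

View pics/s1.png

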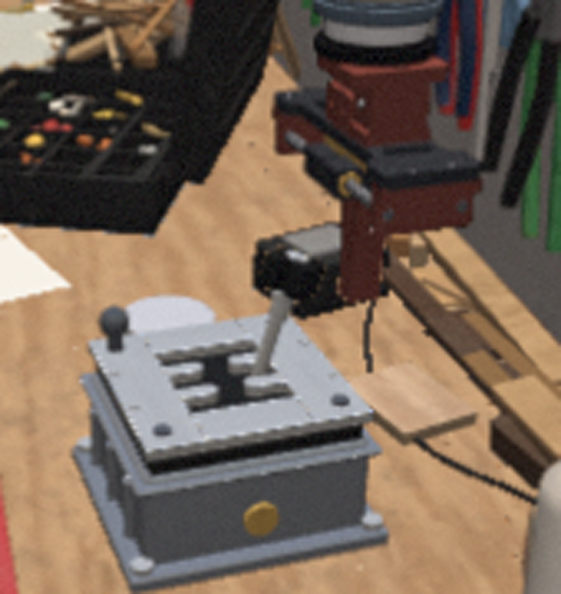

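The picture shows the closed fingers at crop (360,260), fore of the knob at about (280,275), and clear of it. Next I'll push aft towards local x = 31.

Emit:
play_rows(
  plan="0 0.7 -0.25 0 0 0 0; 0 0.7 0 0 0 0 0; 0 0.7 0 0 0 0 0; 0 0.7 0 0 0 0 0; 0 0.7 0 0 0 0 0; 0 0.7 0 0 0 0 0; 0 0.7 0 0 0 0 0; 0 0.7 0 0 0 0 0; 0 0.6 0 0 0 0 0; 0 0.6 0 0 0 0 0; 0 0 0 0 0 0 0",
)

```text
t: 4.78
ee_pos: [610.7, 7.3, 145.5]
orientation: [0.212, -3.134, -0.0]
ft_force: [0.1, 0.9, 0.3]
width: 0.1
```

```bash
cat >> h.py <<'E'
def kn():
    im,P=knob(); L=P.copy(); L[...,:2]=(P[...,:2]-C)@r
    px=im["pixels"].astype(int); red=px[...,0]-px[...,2]
    m=(L[...,2]>118)&(L[...,2]<195)&(abs(L[...,0])<85)&(abs(L[...,1])<85)&(red<25)
    m&=~((abs(L[...,0]+60)<14)&(L[...,2]<140))
    for lo,hi in((118,150),(165,195)):
        q=L[m&(L[...,2]>lo)&(L[...,2]<hi)]
        if len(q):print((lo,hi),len(q),"min",q.min(0).round(),"max",q.max(0).round(),"med",np.median(q,0).round(1))
    return im
E
python3 -c "
from h import *
loc();im=kn()
cv2.imwrite('pics/s2.png',cv2.resize(im['pixels'][140:280,225:345,::-1],None,fx=4,fy=4,interpolation=2))"
```

```text
t 4.78 local [32.  0.] z 145.5 w 0.1 F [0.1 0.9 0.3] toolx yaw err deg 0.06
(118, 150) 71 min [ -8.  -9. 119.] max [ 41.   4. 150.] med [ -2.2  -2.  137. ]
(165, 195) 256 min [-21. -21. 166.] max [ 21.  16. 193.] med [ -4.6  -6.4 183.3]
```

View pics/s2.png

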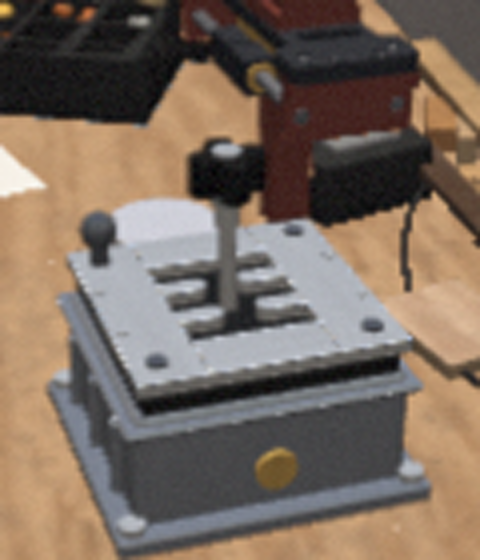

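The lever is upright in the cross channel, with the knob spanning ±21 about local 0 at crop (227,175). Now I'll go round to the right side.

Emit:
play_rows(
  plan="0 -1.4 0 0 0 0 0; 0 -1.4 0 0 0 0 0; 0 0 -2.2 0 0 0 0; 0 0 -2.2 0 0 0 0; 0 0 -2.2 0 0 0 0; 0 2 0 0 0 0 0; 0 2 0 0 0 0 0; 0 2.05 0 0 0 0 0; 0 0 0 0 0 0 0",
)

```text
t: 5.95
ee_pos: [587.0, -63.7, 145.8]
orientation: [0.21, -3.134, -0.0]
ft_force: [0.1, -0.3, -0.0]
width: 0.6
```

```bash
python3 -c "
from h import *
loc()"
```

```text
t 5.95 local [ -1.  -67.2] z 145.8 w 0.6 F [ 0.1 -0.3 -0. ] toolx yaw err deg -0.03
```

Emit:
play_rows(
  plan="0 0 0.8 0 0 0 0; 0 0 0.8 0 0 0 0; 0 0 0.8 0 0 0 0; 0 0 0.7 0 0 0 0; 0 0 0.7 0 0 0 0; 0 0 0.7 0 0 0 0; 0 0 0.7 0 0 0 0; 0 0 0.7 0 0 0 0; 0 0 0.7 0 0 0 0; 0 0 0.7 0 0 0 0; 0 0 0.7 0 0 0 0; 0 0 0.5 0 0 0 0; 0 0 0 0 0 0 0",
)

```text
t: 7.58
ee_pos: [576.5, 22.3, 145.6]
orientation: [0.213, -3.134, -0.0]
ft_force: [-0.3, 0.2, -0.2]
width: 0.6
```

```bash
python3 -c "
from h import *
loc();im=kn()
cv2.imwrite('pics/s3.png',cv2.resize(im['pixels'][140:280,225:345,::-1],None,fx=4,fy=4,interpolation=2))"
```

```text
t 7.58 local [ 0.1 19.4] z 145.6 w 0.6 F [-0.3  0.2 -0.2] toolx yaw err deg 0.09
(118, 150) 37 min [-12.  12. 119.] max [  4.  43. 149.] med [ -3.5  36.4 126.4]
(165, 195) 73 min [-22.  24. 165.] max [ -5.  57. 194.] med [-13.3  46.9 175.5]
```

View pics/s3.png

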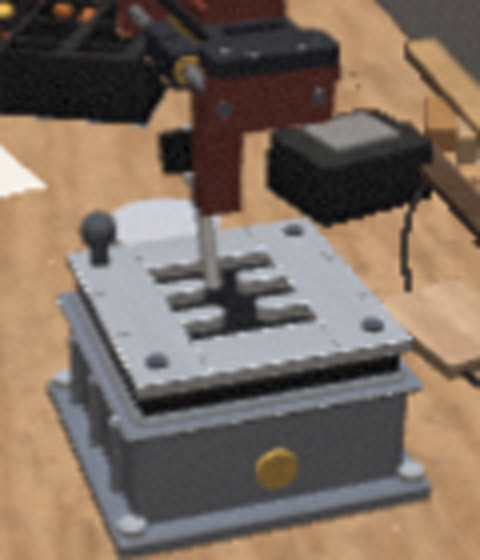

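The lever is across in the left column: the rod is at y≈36–42 at z=126, crop (207,250). One small nudge will confirm the stop, then I'll go round to the fore side.

Emit:
play_rows(
  plan="0 0 0.2 0 0 0 0; 0 0 0.1 0 0 0 0; 0 0 0 0 0 0 0",
)

```text
t: 8.0
ee_pos: [576.3, 24.7, 145.7]
orientation: [-0.212, 3.134, -0.0]
ft_force: [0.2, -1.2, -0.2]
width: 0.3
```

Emit:
play_rows(
  plan="0 0 -1.5 0 0 0 0; 0 0 -1.5 0 0 0 0; 0 -2.1 0 0 0 0 0; 0 -2.1 0 0 0 0 0; 0 -2.1 0 0 0 0 0; 0 0 2.1 0 0 0 0; 0 0 2.1 0 0 0 0; 0 0 2.1 0 0 0 0; 0 0 0 0 0 0 0",
)

```text
t: 9.12
ee_pos: [633.5, 68.0, 145.8]
orientation: [0.216, -3.134, -0.0]
ft_force: [0.4, 0.2, 0.1]
width: 0.3
```

```bash
python3 -c "
from h import *
loc();kn()"
```

```text
t 9.12 local [62.7 57.2] z 145.8 w 0.3 F [0.4 0.2 0.1] toolx yaw err deg 0.22
(118, 150) 63 min [ -9.  33. 118.] max [  5.  47. 149.] med [ -2.1  40.6 133.4]
(165, 195) 159 min [-22.  31. 165.] max [ 18.  58. 187.] med [ -5.6  45.8 174.9]
```

Emit:
play_rows(
  plan="0 0.8 -0.1 0 0 0 0; 0 0.8 0 0 0 0 0; 0 0.8 0 0 0 0 0; 0 0.7 0 0 0 0 0; 0 0.7 0 0 0 0 0; 0 0.7 0 0 0 0 0; 0 0.7 0 0 0 0 0; 0 0.7 0 0 0 0 0; 0 0.7 0 0 0 0 0; 0 0.6 0 0 0 0 0; 0 0.6 0 0 0 0 0; 0 0 0 0 0 0 0",
)

```text
t: 10.68
ee_pos: [557.3, 54.5, 145.8]
orientation: [-0.212, 3.133, 0.0]
ft_force: [2.3, 0.5, -1.8]
width: 0.4
```

Emit:
play_rows(
  plan="0 0.2 0 0 0 0 0; 0 0.1 0 0 0 0 0; 0 0 0 0 0 0 0",
)

```text
t: 11.05
ee_pos: [556.2, 54.3, 146.0]
orientation: [-0.212, 3.13, 0.0]
ft_force: [8.8, -0.5, -6.4]
width: 0.6
```

```bash
python3 -c "
from h import *
loc();kn()"
```

```text
t 11.05 local [-15.7  53.8] z 146.0 w 0.6 F [ 8.8 -0.5 -6.4] toolx yaw err deg 0.06
(118, 150) 73 min [-64.  32. 119.] max [-32.  46. 150.] med [-41.3  38.9 136.7]
(165, 195) 111 min [-72.  31. 165.] max [-28.  60. 192.] med [-51.3  44.3 171.7]
```

Emit:
play_rows(
  plan="0 0.1 0 0 0 0 0; 0 0.1 0 0 0 0 0; 0 0 0 0 0 0 0",
)

```text
t: 11.48
ee_pos: [555.7, 54.1, 146.2]
orientation: [-0.212, 3.127, 0.0]
ft_force: [12.8, 1.5, -8.6]
width: 0.6
```

Emit:
play_rows(
  plan="0 -0.8 0 0 0 0 0; 0 -1.5 0 0 0 0 0; 0 -2 0 0 0 0 0; 0 -2 0 0 0 0 0; 0 0 0 -3 0 0 0; 0 0 0 -4 0 0 0; 0 0 0 -4 0 0 0; 0 0 0 0 0 0 0; 0 0 0 0 0 0 0",
)

```text
t: 12.6
ee_pos: [614.2, 62.3, 255.0]
orientation: [0.212, -3.133, 0.0]
ft_force: [-0.3, 0.5, -0.0]
width: 0.2
```

```bash
python3 -c "
from h import *
loc();im=kn()
cv2.imwrite('pics/s4.png',cv2.resize(im['pixels'][140:320,200:345,::-1],None,fx=3.3,fy=3.3,interpolation=2))"
```

```text
t 12.6 local [42.8 54.1] z 255.0 w 0.2 F [-0.3  0.5 -0. ] toolx yaw err deg 0.06
(118, 150) 76 min [-64.  30. 118.] max [-32.  46. 150.] med [-40.8  39.5 136.6]
(165, 195) 106 min [-72.  31. 165.] max [-32.  56. 179.] med [-51.7  43.7 171.4]
```

View pics/s4.png

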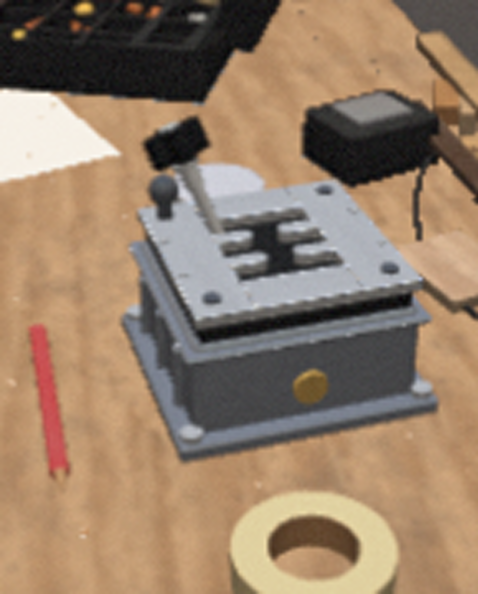

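The lever lies in the aft-left slot beside the pin: rod foot at crop (215,225), knob at (177,140), median local x about −51 mm. The arm is clear, and the pencil and tape look undisturbed. I'm handing in.

```bash
python3 -c "
from workcell import *
print(close_job())"
```

```text
the job is handed in; nothing more can be done
None
```

The lever is fully home in the aft-left corner slot, the one marked by the ball-headed pin. I handed the job in at about 12.6 s.

**How it was moved:** I only pushed it, with the fingers closed. It went aft from the middle fore slot to the cross channel, left across to the end of the channel, then aft into the slot. It entered no other corner slot.

**Last checks:**
- **Seating:** The knob's median position was about 51 mm aft of the gearbox centre, against the 51 mm expected when home. Its sideways span in the camera also fits the left column. On the last push the force rose to about 13 N along x while the fingers moved only about 0.5 mm, so the lever was against its end stop.
- **After release:** The knob stayed put when the arm backed off, and the arm ended clear at z = 255 mm with about zero force.
- **Surroundings:** The pencil and tape look unmoved. The tin was only partly visible in the last picture, and the fingers never went near it.

No check failed or disagreed.

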